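# Shut the UV curing box and hold its recessed lamp button in with the stylus

### The arm

A 6-joint arm with a two-finger parallel gripper is mounted at the origin on a cart in front of the work surface, level with it; the furniture and walls round the work are solid. World frame = base frame: x ahead of the robot, y to its left, z up, the work surface at z = 0. Lengths are in m, angles in rad, forces in N, time in s.
With the tool pointing down it reaches from about 0.325 to 0.85 m from the base axis. Payload 4.4 kg.
Tool frame: the origin (TCP) lies midway between the tips of the shut fingers; the grasp point (between the pads) lies tcp_to_grasp behind it (tcp_to_grasp is the distance from the TCP to the grasp point, in m); y points along the fingers, z is the direction in which the jaws open and shut, and the axes are right-handed (so a half turn about y gives the same grasp; the last joint's range is limited). The gripper opens to 94 mm and grips with 3 to 60 N. Pads are 16 mm wide; open, the fingers measure 119 mm over their backs; the gripper's body (75 mm by 177 mm) begins 78 mm behind the grasp point.
Start: joints at [-1.341, 0.207, 1.542, -0, 1.393, -0.15], TCP at [0.213, -0.534, 0.205] pointing down, gripper open.
Joint ranges: [-2.73, 2.73], [-0.86, 2.22], [0.23, 2.46], [-1.11, 4.25], [0.08, 2.63], [-2.82, 2.82]. Speed limits (rad/s): [2.79, 2.79, 3.14, 3.14, 3.14, 3.14].

### API

Orientations are given as a unit quaternion [w, x, y, z].
In Python, from rig import observe, grab_frame, finish_job, tcp_to_grasp gives the robot as it stands.
- The arm moves only by the shell command python3 -m pendant 'ROWS'. ROWS is JSON, a list of rows, each a list of 5 numbers: the opening, from 0 (shut) to 1 (fully open), then the shift along the world's x, y, z in m, then the turn about the world's z in rad. A call has 1 to 10 rows; each row is the pose to reach, as a shift and turn from the pose commanded when the call began; what a row does not reach only later rows make up. A row lasts 1/12 s, in which the tool goes at most 41.7 mm and 7.16 degrees, less where a joint would pass 70% of its speed; a pose out of reach is approached as far as the arm can. A call with a gripper value outside its range is refused whole. The fingers move at their own pace and stop on an object; the grip force is fixed at half the most. Time passes only in rows, so rows that repeat a pose let the fingers close. It gives the time, the measured TCP pose, the force and the opening at its end, in the units of the state.
- observe(): the state, without advancing time (a new reading comes with each control period).
- grab_frame(name): name is "scene" or "side" or "wrist"; returns a dict with "frame" (400x640x3 uint8, red, green, blue), "z_map" (400x640 float32, m along the optical axis (not along the pixel's ray), 0 where there is no reading), "vertical_fov" (degrees; the focal length in pixels is half the picture's height over the tangent of half this angle, whatever the lens; pixels are square), "cx", "cy" (the principal point, pixels), "extrinsics" (4x4, takes a point from camera to world coordinates). Camera axes: x right, y up, looking along -z (the intrinsics and any distortion apply to the point x, -y, -z); pixel columns grow to the right and rows downward; lengths in m; the calibration is good to about 2 mm. A picture is of the moment at which its call begins.
- finish_job(): hands the job in, once; it reports no verdict.
The state is a dict: "clock": time; "qpos": joint angles; "joint_velocities": joint speeds; "effort": joint torques, N m; "eef_pos": TCP position; "tool_rot": TCP orientation; "force": force on the tool from outside, world axes, zero at the start; "moment": the same for the moment, N m; "gripper_width": opening from 0.0 (shut) to 1.0 (fully open).
Only numpy, scipy, OpenCV 4.12 (cv2) and the standard library are available. Lean on these libraries where they do the work, as an engineer would, in place of code of your own. Each camera call takes 0.05 s, during which the arm holds its last target. There are 200 camera calls.

### The job

Cure the glued stones in the UV box: lower the lid gently until it is fully shut, then take the blue-handled stylus out of the tool block, reach its steel tip straight down through the brass-ringed hole in the grey control pod, and push the recessed red lamp button all the way in. The lamps burn only while the button is in, so finish still gripping the stylus and holding the button down with its tip; never press the button while the lid is up, do not let the lid slam, and leave the bottles, jar, tub and tape where they stand.

Things in the scene. Friction and masses are not known exactly. Their poses are not given: they have to be found in the camera images.
- uv_box: UV curing box, fixed to the bench: white steel tray 200 (x) x 240 (y) x 70 mm high, with a grey control pod 200 x 75 x 100 mm high joined to its right (-y) side (pod spans y -121 to -196 mm). Origin under the centre of the white tray, on the bench; its x points from the front (lid's free edge) to the hinge at the back, z up. On the pod's top a black timer knob 14 mm high stands 88 mm behind the hole, nothing else rises more than 4 mm
- uv_lid (a joint): angle of the white lid about the hinge along the tray's back top edge, rad: 0 = fully shut, grows as the lid opens; it starts partly open, leaning over the tray towards the front. A stiff hinge (about 0.45 N m of friction, lid 0.35 kg) holds the lid wherever it is left; 2 to 5 N on its outer face near the free edge moves it
- lid_hinge (a point): middle of the lid's hinge line, 70 mm above the bench, at the tray's back edge (100 mm behind the box's origin); the hinge line runs along the box's y axis
- lid_edge (a point): middle of the lid's free edge on its outer (upper) face. The lid is 200 mm from hinge to free edge, 238 mm wide and 35 mm thick; its frame turns with it: x from free edge to hinge, z out of the outer face (at distance d from the hinge along the lid, the outer face lies 35 mm off the hinge line's plane). Shut, the outer face is level at 105 mm above the bench. A black finger lip 80 mm wide sticks out 14 mm beyond the free edge, low down on the lid
- aperture (a point): centre of the mouth of the round hole in the pod's top face, 100 mm above the bench; 14 mm diameter, straight down, ringed in brass. It lies 50 mm before and 158.5 mm to the right of the box's origin; same axes as the box
- button_top (a point): centre of the top of the red lamp button, 12 mm diameter, inside the hole: 22 mm below the mouth when out
- lamp_button (a joint): how far the lamp button is pushed in, m: 0 = out, 0.005 = all the way in (hard stop). Its spring pushes back with 2.4 N at first and 5.4 N fully in, and lifts it again when let go
- tool_block: light wooden tool block, fixed, 130 (x) x 60 (y) x 40 mm high, origin under its centre; the stylus stands in its end hole at x = -40 mm; a fixed green pencil 116 mm high stands in the far end hole at x = +45 mm, so 85 mm from the stylus along the block's x; the two holes between are empty
- stylus: loose stylus, 120 mm long, 35 g, standing tip down in the block; origin at its tip, z along it towards the handle's end. Round steel rod 6.4 mm diameter with a rounded tip (0 to 40 mm), brass collar (40 to 52 mm), round blue handle 13 mm diameter (55 to 117 mm). Standing, the tip is 36 mm down in a 9 mm hole, 4 mm above the bench, and it leans by up to 3 degrees
- stylus_tip (a point): tip of the stylus, the end of its steel rod
- stylus_grip (a point): middle of the handle on its axis, 85 mm above the tip and 35 mm below the handle's end: the place to grip it
- masking_tape: roll of masking tape lying flat, 104 mm across, 25 mm high, bystander, origin under its centre
- bottle_white: white bottle with blue cap, 46 mm across, 108 mm high, bystander, origin under its centre
- jar_green_lid: jar with green lid, 66 mm across, 114 mm high, bystander, origin under its centre
- tub_blue: blue tub, 100 mm across, 106 mm high, bystander, origin under its centre

How it is judged:
By the outcome, as a careful person would: the job done as asked, in the order asked, and still so for the second after the job is handed in, while the arm keeps its last pose, push and grip.
It also fails if it takes over 64 s, if anything falls off the work surface, if the arm or the gripper's body presses on something with over 40 N, if the wrist force passes 120 N, or if a joint passes its speed limit or range.

## Working session

There is one attempt and no reset: what is moved stays moved. The work goes in short steps, Python scripts to look and compute and a shell command to move; the robot and the scene stay as the last step left them, time stands still between calls to the robot, and variables do not carry over. Pictures are saved under pics/ and viewed, about 8 in all and at most 12, crops included, and the job is handed in when it is done.

```bash
mkdir -p pics; ls
python3 - <<'E'
from rig import *
import cv2,numpy as np,json
print(observe(),tcp_to_grasp)
for n in("scene","side","wrist"):
    f=grab_frame(n); np.savez(f"f_{n}.npz",**f)
    cv2.imwrite(f"pics/{n}0.png",f["frame"][:,:,::-1])
    print(n,f["vertical_fov"],f["cx"],f["cy"],f["extrinsics"].round(3).tolist(),[k for k in f])
E
```

```text
pics
{'clock': 0.0, 'qpos': array([-1.34151371e+00,  2.07423251e-01,  1.54292386e+00, -3.37681912e-05,
        1.39347231e+00, -1.50493667e-01]), 'joint_velocities': array([-1.09526122e-03, -5.34359156e-04,  1.69822008e-03,  2.87700296e-03,
        6.65353462e-04,  8.71774061e-05]), 'effort': array([-8.26405885e-04, -3.70876086e+01, -2.81417513e+01,  6.97309943e-02,
        3.62148404e-02, -1.64627863e-04]), 'eef_pos': array([ 0.21296033, -0.53325857,  0.20430323]), 'tool_rot': array([ 0.13342498, -0.13351048,  0.69518216, -0.69360975]), 'force': array([ 0.26085375, -0.03830149, -0.94269604]), 'moment': array([-0.01969434, -0.0201646 ,  0.03623009]), 'gripper_width': 1.0027927610662422} 0.0188
scene 46.5504472932694 321.82989981190343 204.68942336839606 [[0.955, 0.246, -0.168, 0.331], [-0.297, 0.752, -0.588, -0.931], [-0.018, 0.611, 0.791, 1.34], [0.0, 0.0, 0.0, 1.0]] ['frame', 'z_map', 'vertical_fov', 'cx', 'cy', 'extrinsics']
side 43.0171856098354 325.7477642206976 200.5404812658584 [[-0.859, 0.282, -0.428, -0.021], [-0.513, -0.454, 0.729, 0.979], [0.011, 0.845, 0.535, 0.817], [0.0, 0.0, 0.0, 1.0]] ['frame', 'z_map', 'vertical_fov', 'cx', 'cy', 'extrinsics']
wrist 63.10490081306163 317.26309043219345 197.89836060755735 [[0.37, 0.891, 0.262, 0.29], [-0.929, 0.356, 0.103, -0.504], [-0.001, -0.282, 0.959, 0.384], [0.0, 0.0, 0.0, 1.0]] ['frame', 'z_map', 'vertical_fov', 'cx', 'cy', 'extrinsics']
```

View pics/scene0.png

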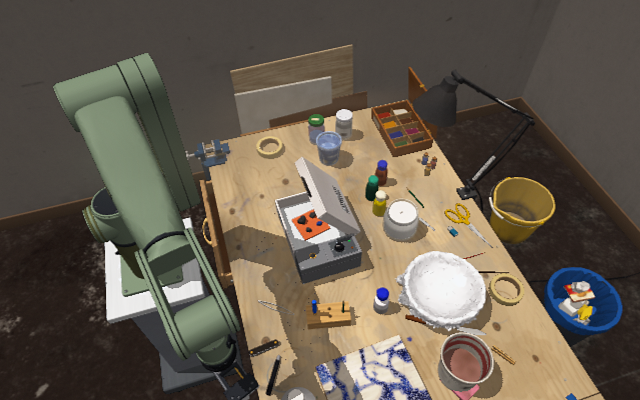

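View pics/side0.png

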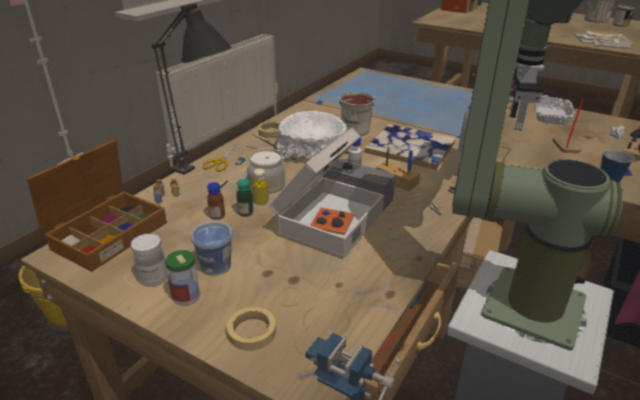

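The scene view shows the UV box at about (320,230) with its lid leaning. The brass hole is near (312,257), the knob (339,246), the stylus (314,303) in the block (330,313), and a white bottle at (382,300). Next I measure from depth.

```bash
cat > h.py <<'E'
import numpy as np,cv2
from rig import *
def rays(f,uv):
    uv=np.atleast_2d(uv).astype(float); F=200/np.tan(np.radians(f["vertical_fov"]/2))
    d=np.c_[(uv[:,0]-f["cx"])/F,-(uv[:,1]-f["cy"])/F,-np.ones(len(uv))]
    E=f["extrinsics"]; return E[:3,3],d@E[:3,:3].T
def onz(f,uv,z):
    o,d=rays(f,uv); return o+d*((z-o[2])/d[:,2])[:,None]
def cloud(f):
    v,u=np.mgrid[:400,:640]; o,d=rays(f,np.c_[u.ravel(),v.ravel()])
    return (o+d*f["z_map"].ravel()[:,None].astype(float)).reshape(400,640,3)
def snap(n,p=None):
    f=grab_frame(n)
    if p: cv2.imwrite(f"pics/{p}.png",f["frame"][:,:,::-1])
    return f
E
python3 - <<'E'
from h import *
f=dict(np.load("f_scene.npz")); P=cloud(f); hsv=cv2.cvtColor(f["frame"],cv2.COLOR_RGB2HSV)
for n,(u,v) in dict(ring=(312,256),knob=(339,246),sty=(314,303),block=(330,320),bench=(290,340)).items(): print(n,P[v,u].round(4),hsv[v,u])
# pod top
Z=P[:,:,2]; m=np.zeros((400,640),np.uint8); m[225:280,285:365]=1
s=(m>0)&(abs(Z-.1)<.006)&(hsv[:,:,1]<60)&(hsv[:,:,2]<150)
pt=P[s]; print(len(pt)); r=cv2.minAreaRect((pt[:,:2]*1000).astype(np.float32)); print(r, cv2.boxPoints(r))
# lid: fit plane
m[:]=0;m[160:235,297:360]=1
s=(m>0)&(Z>.11); pt=P[s]; print("lid",len(pt),pt.min(0),pt.max(0))
# highest/edges
print(pt[np.argsort(pt[:,2])[-8:]].round(3))
c=pt.mean(0);print(c,np.linalg.svd(pt-c,full_matrices=0)[2])
blue=(hsv[:,:,0]>100)&(hsv[:,:,0]<130)&(hsv[:,:,1]>120); b=blue.copy(); b[:290]=0;b[325:]=0;b[:,:305]=0;b[:,325:]=0
print("stylus",P[b].round(3))
g=f["frame"][225:335,270:400,::-1]; cv2.imwrite("pics/crop1.png",cv2.resize(g,None,fx=6,fy=5.4,interpolation=cv2.INTER_CUBIC)[:600])
s=dict(np.load("f_side.npz"));Q=cloud(s)
print("side lid",[Q[v,u].round(3).tolist() for u,v in((348,140),(300,180),(350,135),(320,165))])
E
```

```text
ring [ 0.5083 -0.1833  0.0839] [113  44  52]
knob [ 0.5942 -0.1932  0.1156] [165  12  44]
sty [ 0.4643 -0.3554  0.1186] [110 239 157]
block [ 0.5021 -0.386   0.0417] [ 18 137 232]
bench [ 0.3746 -0.3939  0.0038] [ 17  99 113]
1218
((569.2222900390625, -180.40176391601562), (227.14453125, 100.03264617919922), 2.6902565956115723) [[ 453.4276  -135.77126]
 [ 458.1228  -235.69365]
 [ 685.01697 -225.03227]
 [ 680.3218  -125.10988]]
lid 2102 [ 0.33101395 -0.93123957  0.11012026] [0.6705679  0.08910801 1.34011915]
[[ 0.331 -0.931  1.34 ]
 [ 0.331 -0.931  1.34 ]
 [ 0.331 -0.931  1.34 ]
 [ 0.331 -0.931  1.34 ]
 [ 0.331 -0.931  1.34 ]
 [ 0.331 -0.931  1.34 ]
 [ 0.331 -0.931  1.34 ]
 [ 0.331 -0.931  1.34 ]]
[ 0.59109853 -0.06192647  0.20878777] [[-0.21675235 -0.65650223  0.72251176]
 [-0.35464011  0.74249606  0.56826929]
 [ 0.9095322   0.13305795  0.39375979]]
stylus [[ 0.461 -0.346  0.12 ]
 [ 0.464 -0.347  0.122]
 [ 0.467 -0.347  0.12 ]
 [ 0.469 -0.349  0.122]
 [ 0.46  -0.351  0.125]
 [ 0.463 -0.351  0.123]
 [ 0.465 -0.354  0.128]
 [ 0.468 -0.352  0.122]
 [ 0.459 -0.352  0.122]
 [ 0.331 -0.931
[... 277 characters left out ...]
.464 -0.356  0.107]
 [ 0.467 -0.354  0.101]
 [ 0.458 -0.354  0.1  ]
 [ 0.461 -0.355  0.1  ]
 [ 0.463 -0.356  0.102]
 [ 0.467 -0.356  0.098]
 [ 0.461 -0.354  0.092]
 [ 0.463 -0.356  0.095]
 [ 0.466 -0.357  0.093]
 [ 0.475 -0.332  0.039]
 [ 0.46  -0.357  0.091]
 [ 0.463 -0.357  0.089]
 [ 0.466 -0.358  0.09 ]
 [ 0.46  -0.356  0.083]
 [ 0.462 -0.358  0.086]
 [ 0.465 -0.359  0.085]
 [ 0.459 -0.357  0.079]
 [ 0.462 -0.358  0.079]
 [ 0.466 -0.356  0.072]
 [ 0.469 -0.353  0.063]
 [ 0.46  -0.355  0.068]
 [ 0.462 -0.357  0.071]
 [ 0.465 -0.358  0.071]
 [ 0.462 -0.358  0.066]
 [ 0.465 -0.357  0.062]]
side lid [[0.547, -0.099, 0.237], [0.577, 0.086, 0.197], [0.554, -0.122, 0.241], [0.538, 0.057, 0.237]]
```

View pics/crop1.png

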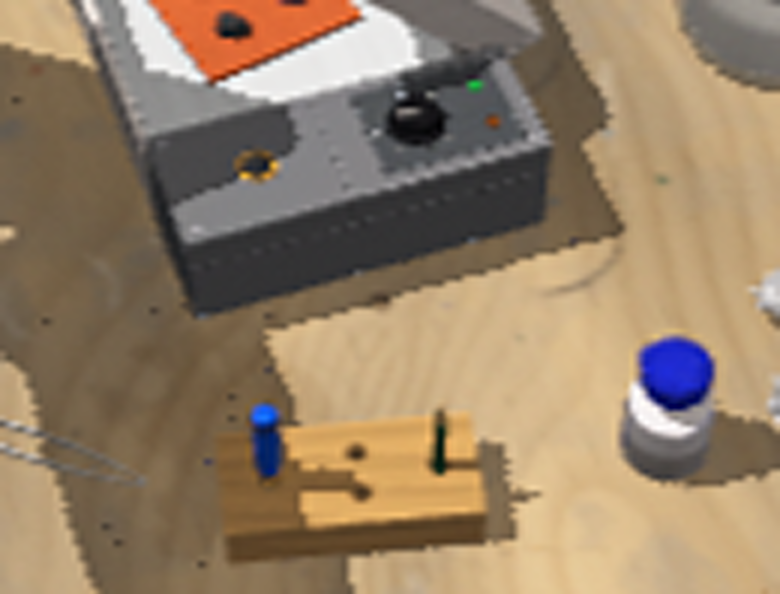

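The enlarged crop shows the brass ring at (257,165), the knob at (416,112), the stylus top at (265,412) and the pencil at (440,415). The pod's right edge runs (190,243)–(550,143).

Run:
```python
from h import *
f=dict(np.load("f_scene.npz")); P=cloud(f)
c=lambda x,y:(270+(x+.5)/6-.5,225+(y+.5)/5.4-.5)
g=lambda x,y,z:onz(f,c(x,y),z)[0]
ring=g(257,165,.1);knob=g(416,108,.114);a=g(190,243,.1);b=g(550,143,.1);d=g(150,137,.1)
print(ring,knob,a,b,d); 
for p,q in((ring,knob),(a,b),(a,d)): v=q-p;print(np.degrees(np.arctan2(v[1],v[0])),np.hypot(*v[:2]))
print("sty top",g(265,410,.124),"pencil",g(440,412,.116)); 
print("block",g(218,432,.04),g(472,412,.04),g(487,512,.04),g(230,535,.04))
yaw=np.arctan2(*(b-a)[1::-1]); R=np.array([[np.cos(yaw),-np.sin(yaw)],[np.sin(yaw),np.cos(yaw)]])
o=ring[:2]-R@[-.05,-.1585]; print("yaw",yaw,"origin",o)
# cloud in box frame for the lid
for n in("scene","side"):
    F=dict(np.load(f"f_{n}.npz"));Q=cloud(F).reshape(-1,3);Q=Q[F["z_map"].ravel()>0]
    L=np.c_[(Q[:,:2]-o)@R,Q[:,2]]; k=(abs(L[:,1])<.11)&(L[:,2]>.12)&(L[:,2]<.34)&(L[:,0]>-.15)&(L[:,0]<.15);L=L[k]
    print(n,len(L),L.min(0),L.max(0))
    # angle of outer-face: plane fit in x-z
    for y0 in np.arange(-.1,.1,.05):
        s=L[(L[:,1]>=y0)&(L[:,1]<y0+.05)]
        for z0 in np.arange(.12,.3,.03):
            t=s[(s[:,2]>=z0)&(s[:,2]<z0+.03)]
            if len(t)>5: print(round(y0,2),round(z0,2),len(t),np.percentile(t[:,0],[2,50,98]).round(3))
```

```text
[ 0.50812441 -0.19025619  0.1       ] [ 0.59590048 -0.18727349  0.114     ] [ 0.46109544 -0.22894175  0.1       ] [ 0.65761052 -0.22302631  0.1       ] [ 0.46025286 -0.15482475  0.1       ]
1.9462093470664643 0.08782673487767191
1.7241816498770468 0.19660409048914618
90.6513230089047 0.07412179846436648
sty top [ 0.4652112  -0.35040285  0.124     ] pencil [ 0.54540201 -0.37326438  0.116     ]
block [ 0.44797826 -0.31591876  0.04      ] [ 0.57415726 -0.34358154  0.04      ] [ 0.56143822 -0.40231868  0.04      ] [ 0.43666832 -0.37638093  0.04      ]
yaw 0.03009264669282255 origin [ 0.55333281 -0.03032355]
scene 1596 [-0.02092789 -0.10981925  0.1202143 ] [0.10780413 0.1099916  0.25606883]
-0.1 0.12 54 [0.084 0.094 0.106]
-0.1 0.15 53 [0.063 0.073 0.083]
-0.1 0.18 61 [0.041 0.051 0.062]
-0.1 0.21 112 [-0.018  0.02   0.039]
-0.1 0.24 117 [-0.009  0.002  0.017]
-0.05 0.12 58 [0.084 0.096 0.107]
-0.05 0.15 51 [0.061 0.073 0.084]
-0.05 0.18 54 [0.039 0.051 0.062]
-0.05 0.21 81 [-0.017  0.025  0.04 ]
-0.05 0.24 142 [-0.02  -0.001  0.017]
0.0 0.12 46 [0.085 0.094 0.105]
0.0 0.15 50 [0.062 0.073 0.085]
0.0 0.18 53 [0.041 0.051 0.062]
0.0 0.21 74 [-0.011  0.026  0.04 ]
0.0 0.24 120 [-0.019  0.002  0.018]
0.05 0.12 42 [0.084 0.095 0.105]
0.05 0.15 47 [0.063 0.073 0.085]
0.05 0.18 47 [0.04  0.052 0.063]
0.05 0.21 95 [-0.017  0.021  0.039]
0.05 0.24 90 [-0.01   0.003  0.018]
side 744 [-0.02231086 -0.10991602  0.12009808] [0.07892959 0.10968205 0.2518581 ]
-0.1 0.21 63 [-0.019 -0.013 -0.004]
-0.1 0.24 75 [-0.008  0.002  0.011]
-0.05 0.21 47 [-0.018 -0.014 -0.004]
-0.05 0.24 104 [-0.02  0.    0.01]
0.0 0.21 60 [-0.018 -0.014 -0.003]
0.0 0.24 124 [-0.02 -0.    0.01]
0.05 0.21 84 [-0.018 -0.012 -0.004]
0.05 0.24 98 [-0.005  0.001  0.011]
```

```bash
python3 -m pendant '[[0,0,0,0.126,0],[0,0,0,0.126,0],[0,0,0,0.126,0],[0,0,0,0.126,0],[0,0.41,0.505,0.126,-0.35],[0,0.41,0.505,0.126,-0.35],[0,0.41,0.505,0.126,-0.35],[0,0.41,0.505,0.126,-0.35],[0,0.41,0.505,0.126,-0.35],[0,0.41,0.505,0.126,-0.35]]'
python3 - <<'E'
from h import *
print(observe())
E
```

```text
clock: 0.98
eef_pos: [0.3703, -0.3396, 0.331]
tool_rot: [0.01, -0.01, 0.707, -0.707]
force: [0.5, -0.4, 0.3]
gripper_width: 0.32
{'clock': 0.9833, 'qpos': array([-9.14766291e-01, -2.01607745e-02,  1.53249129e+00,  8.34407713e-05,
        1.62950196e+00,  6.26869333e-01]), 'joint_velocities': array([ 0.97067365, -0.10587739,  0.10446039,  0.00329688, -0.00606917,
        0.95984872]), 'effort': array([-4.30390969e+00, -2.97625262e+01, -2.96681231e+01, -2.41399143e-02,
        1.92618691e-01, -8.17258414e-01]), 'eef_pos': array([ 0.3702613 , -0.339643  ,  0.33102621]), 'tool_rot': array([ 0.01028409, -0.01033837,  0.70711715, -0.70694603]), 'force': array([ 0.50815215, -0.44637966,  0.28333313]), 'moment': array([ 0.0502442 , -0.01089284, -0.04869057]), 'gripper_width': 0.31989378129053475}
```

```bash
python3 -m pendant '[[0,0.25,0.31,0,0],[0,0.25,0.31,0,0],[0,0.25,0.31,0,0],[0,0.25,0.31,0,0],[0,0.25,0.31,0,0],[0,0.25,0.31,0,0],[0,0.25,0.31,0,0],[0,0.25,0.31,0,0],[0,0.25,0.31,0,0],[0,0.25,0.31,0,0]]'; python3 -m pendant '[[0,0,0,0,0],[0,0,0,0,0]]';python3 - <<'E'
from h import *
for d in(.17,.18):
  for a in(.94,.85,.75,.65,.55,.45,.35,.25,.15,.08,.03,0):
    x=.1-d*np.cos(a)+.035*np.sin(a)+.008; z=.07+d*np.sin(a)+.035*np.cos(a); print(d,a,(np.array([.5533,-.0303])+np.array([x,.03*x])).round(3),round(z,3))
E
```

```text
clock: 1.82
eef_pos: [0.6212, -0.0275, 0.3304]
tool_rot: [0.012, -0.012, 0.708, -0.706]
force: [-0.6, -0.2, 0.4]
gripper_width: 0.005
clock: 1.98
eef_pos: [0.6196, -0.0304, 0.3303]
tool_rot: [-0.011, 0.012, -0.707, 0.707]
force: [0.1, -1.1, 0.3]
gripper_width: 0.004
0.17 0.94 [ 0.589 -0.029] 0.228
0.17 0.85 [ 0.575 -0.03 ] 0.221
0.17 0.75 [ 0.561 -0.03 ] 0.211
0.17 0.65 [ 0.547 -0.03 ] 0.201
0.17 0.55 [ 0.535 -0.031] 0.189
0.17 0.45 [ 0.523 -0.031] 0.175
0.17 0.35 [ 0.514 -0.031] 0.161
0.17 0.25 [ 0.505 -0.032] 0.146
0.17 0.15 [ 0.498 -0.032] 0.13
0.17 0.08 [ 0.495 -0.032] 0.118
0.17 0.03 [ 0.492 -0.032] 0.11
0.17 0 [ 0.491 -0.032] 0.105
0.18 0.94 [ 0.583 -0.029] 0.236
0.18 0.85 [ 0.569 -0.03 ] 0.228
0.18 0.75 [ 0.553 -0.03 ] 0.218
0.18 0.65 [ 0.539 -0.031] 0.207
0.18 0.55 [ 0.526 -0.031] 0.194
0.18 0.45 [ 0.514 -0.031] 0.18
0.18 0.35 [ 0.504 -0.032] 0.165
0.18 0.25 [ 0.496 -0.032] 0.148
0.18 0.15 [ 0.489 -0.032] 0.132
0.18 0.08 [ 0.485 -0.032] 0.119
0.18 0.03 [ 0.482 -0.032] 0.11
0.18 0 [ 0.481 -0.032] 0.105
```

```bash
python3 -m pendant '[[0,-0.01,0,-0.04,0],[0,-0.01,0,-0.08,0],[0,-0.012,0,-0.09,0],[0,-0.02,0,-0.096,0],[0,-0.026,0,-0.1,0],[0,-0.031,0,-0.102,0],[0,-0.036,0,-0.105,0],[0,-0.041,0,-0.108,0],[0,-0.046,0,-0.111,0],[0,-0.051,0,-0.115,0]]'; python3 -m pendant '[[0,-0.006,0,-0.004,0],[0,-0.011,0,-0.008,0],[0,-0.016,0,-0.012,0],[0,-0.021,0,-0.016,0],[0,-0.026,0,-0.020,0],[0,-0.030,0,-0.024,0],[0,-0.034,0,-0.028,0],[0,-0.038,0,-0.033,0],[0,-0.042,0,-0.038,0],[0,-0.046,0,-0.043,0]]'
```

```text
clock: 2.82
eef_pos: [0.5689, -0.0319, 0.2178]
tool_rot: [-0.011, 0.01, -0.707, 0.707]
force: [1.0, -0.9, 2.1]
gripper_width: 0.008
clock: 3.65
eef_pos: [0.522, -0.0314, 0.1728]
tool_rot: [0.01, -0.011, 0.707, -0.707]
force: [0.1, -1.1, 0.9]
gripper_width: 0.004
```

```bash
python3 -m pendant '[[0,-0.004,0,-0.005,0],[0,-0.007,0,-0.010,0],[0,-0.010,0,-0.015,0],[0,-0.013,0,-0.020,0],[0,-0.016,0,-0.025,0],[0,-0.018,0,-0.029,0],[0,-0.02,0,-0.033,0],[0,-0.022,0,-0.037,0],[0,-0.023,0,-0.041,0],[0,-0.024,0,-0.044,0]]'
python3 - <<'E'
from h import *
f=snap("scene","scene1"); P=cloud(f); print(observe()["force"],observe()["eef_pos"])
s=snap("side","side1"); o=np.array([.5533,-.0303]);R=np.array([[1,-.03],[.03,1]])
for F in(f,s):
    Q=cloud(F).reshape(-1,3);Q=Q[F["z_map"].ravel()>0];L=np.c_[(Q[:,:2]-o)@R,Q[:,2]]
    for x0 in np.arange(-.1,.1,.04):
        t=L[(abs(L[:,1]+.07)<.03)&(L[:,0]>=x0)&(L[:,0]<x0+.04)&(L[:,2]<.2)]; print(round(x0+.02,2),len(t),np.median(t[:,2]).round(4) if len(t) else 0)
E
```

```text
clock: 4.48
eef_pos: [0.498, -0.0314, 0.1288]
tool_rot: [0.01, -0.011, 0.707, -0.707]
force: [0.2, -0.8, 0.9]
gripper_width: 0.008
[ 0.02132835 -0.27497375 -0.57502793] [ 0.49751009 -0.03125155  0.1282774 ]
-0.08 233 0.1299
-0.04 188 0.1258
-0.0 189 0.1198
0.04 179 0.1141
0.08 176 0.1088
-0.08 376 0.1122
-0.04 105 0.1239
-0.0 89 0.1178
0.04 131 0.113
0.08 123 0.1074
```

```bash
python3 -m pendant '[[0,0,0,-0.003,0],[0,-0.001,0,-0.006,0],[0,-0.002,0,-0.009,0],[0,-0.003,0,-0.011,0],[0,-0.004,0,-0.013,0],[0,-0.005,0,-0.015,0],[0,-0.005,0,-0.017,0],[0,-0.005,0,-0.019,0],[0,-0.005,0,-0.0205,0],[0,-0.005,0,-0.022,0]]';  python3 -m pendant '[[0,0,0,-0.0005,0],[0,0,0,-0.001,0],[0,0,0,-0.0015,0],[0,0,0,-0.0015,0]]'
```

```text
clock: 5.42
eef_pos: [0.4933, -0.0314, 0.1072]
tool_rot: [0.01, -0.011, 0.707, -0.707]
force: [-0.1, 0.1, 1.0]
gripper_width: 0.004
clock: 5.75
eef_pos: [0.4937, -0.0315, 0.1059]
tool_rot: [-0.011, 0.01, -0.707, 0.707]
force: [-0.0, 0.7, 0.8]
gripper_width: 0.005
```

```bash
for i in 1; do python3 -m pendant '[[0,0,0,-0.0005,0],[0,0,0,-0.001,0],[0,0,0,-0.0015,0],[0,0,0,-0.0015,0]]'; done; python3 -m pendant '[[0,0,0,-0.0005,0],[0,0,0,-0.001,0],[0,0,0,-0.001,0]]'
```

```text
clock: 6.08
eef_pos: [0.4937, -0.0315, 0.1053]
tool_rot: [-0.011, 0.011, -0.707, 0.707]
force: [-1.2, 0.6, 5.0]
gripper_width: 0.005
clock: 6.33
eef_pos: [0.4938, -0.0315, 0.1052]
tool_rot: [-0.011, 0.011, -0.707, 0.707]
force: [-4.4, 0.4, 10.6]
gripper_width: 0.005
```

```bash
python3 -m pendant '[[0,0,0,-0.0005,0],[0,0,0,-0.001,0],[0,0,0,-0.001,0]]'
```

```text
clock: 6.58
eef_pos: [0.4938, -0.0315, 0.1051]
tool_rot: [-0.011, 0.011, -0.707, 0.707]
force: [-6.8, 0.6, 15.8]
gripper_width: 0.004
```

```bash
python3 -m pendant '[[0,0,0,0.03,0],[0,0,0,0.07,0],[0,0,0,0.11,0],[0.5,0,-0.04,0.14,0],[0.5,0,-0.08,0.15,0],[0.5,0,-0.12,0.15,0],[0.5,0,-0.16,0.15,0],[0.5,0,-0.16,0.15,0],[0.5,0,-0.16,0.15,0],[0.5,0,-0.16,0.15,0]]'
python3 - <<'E'
from h import *
f=snap("wrist","wrist1"); np.savez("w1.npz",**f); print(observe()["eef_pos"])
P=cloud(f); print(np.isfinite(P).all(), P[::100,::120,2].round(3))
E
```

```text
clock: 7.42
eef_pos: [0.4933, -0.1911, 0.2519]
tool_rot: [0.01, -0.01, 0.708, -0.707]
force: [0.3, 1.2, -1.4]
gripper_width: 0.467
[ 0.49339399 -0.1903335   0.25192828]
True [[ 0.001 -0.    -0.     0.002  0.     0.001]
 [-0.001  0.106  0.104 -0.     0.     0.022]
 [-0.     0.104  0.106  0.001 -0.001  0.024]
 [-0.001  0.     0.323 -0.     0.358  0.358]]
```

View pics/wrist1.png

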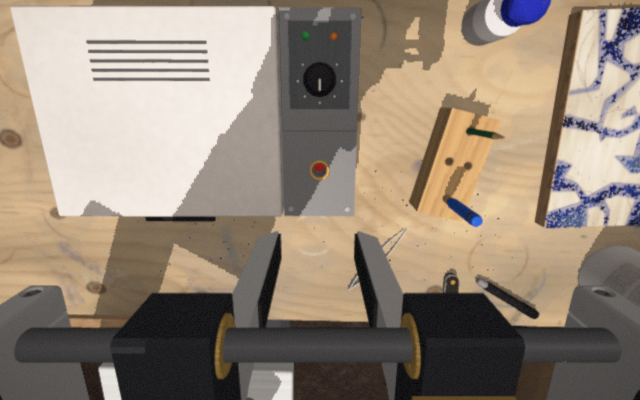

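The wrist view shows the shut lid, the brass ring with red button at (319,170), the knob at (319,80), and the stylus from its base at (448,200) to its handle end at (478,218).

Run:
```python
from h import *
f=dict(np.load("w1.npz")); P=cloud(f); hsv=cv2.cvtColor(f["frame"],cv2.COLOR_RGB2HSV)
H,S,V=[hsv[:,:,i].astype(int) for i in range(3)]
m=((H>10)&(H<30)&(S>110)&(V>90)); m[:155]=0;m[185:]=0;m[:,:300]=0;m[:,340:]=0
c=cv2.findNonZero(m.astype(np.uint8)); print(len(c)); e=cv2.fitEllipse(cv2.convexHull(c)); print(e)
ring=onz(f,e[0],.1)[0]; print("ring",ring)
k=((V<45)&(S<120));k[:60]=0;k[105:]=0;k[:,:300]=0;k[:,340:]=0;e2=cv2.fitEllipse(cv2.convexHull(cv2.findNonZero(k.astype(np.uint8))));print(e2)
knob=onz(f,e2[0],.112)[0]; v=knob-ring; print("knob",knob,np.hypot(*v[:2]),np.arctan2(v[1],v[0]))
b=((H>98)&(H<130)&(S>120)&(V>50));b[:190]=0;b[235:]=0;b[:,:435]=0;b[:,495:]=0
q=P[b&(f["z_map"]>0)]; print(len(q))
for z0 in np.arange(.05,.13,.01):
    t=q[(q[:,2]>=z0)&(q[:,2]<z0+.01)]
    if len(t): print(round(z0,3),len(t),t.mean(0).round(4),(t.min(0)).round(3),t.max(0).round(3))
r=cv2.minAreaRect(cv2.findNonZero(b.astype(np.uint8)));print(r)
print("block corner z.04",onz(f,[(450,108),(500,122),(467,222),(419,207)],.04).round(4))
```

```text
151
((318.8359375, 169.81784057617188), (19.507402420043945, 20.077316284179688), 76.88619995117188)
ring [ 0.50917191 -0.1932886   0.1       ]
((319.1622314453125, 79.19357299804688), (33.176666259765625, 34.595211029052734), 5.175665378570557)
knob [ 0.59660643 -0.19092639  0.112     ] 0.08746642009252725 0.027010381610774296
361
0.05 4 [ 0.4681 -0.3486  0.0591] [ 0.466 -0.35   0.058] [ 0.47  -0.348  0.06 ]
0.06 29 [ 0.4683 -0.3488  0.0657] [ 0.463 -0.352  0.061] [ 0.472 -0.347  0.07 ]
0.07 39 [ 0.4689 -0.349   0.0749] [ 0.463 -0.352  0.07 ] [ 0.473 -0.347  0.08 ]
0.08 45 [ 0.4686 -0.349   0.0849] [ 0.463 -0.353  0.08 ] [ 0.472 -0.347  0.09 ]
0.09 46 [ 0.4688 -0.349   0.0947] [ 0.463 -0.353  0.09 ] [ 0.473 -0.347  0.1  ]
0.1 54 [ 0.469  -0.3491  0.1048] [ 0.463 -0.353  0.1  ] [ 0.473 -0.347  0.11 ]
0.11 42 [ 0.4688 -0.3493  0.1165] [ 0.462 -0.354  0.11 ] [ 0.473 -0.347  0.12 ]
0.12 102 [ 0.4669 -0.3525  0.1229] [ 0.461 -0.358  0.12 ] [ 0.473 -0.348  0.125]
((463.7880554199219, 212.08404541015625), (40.22416687011719, 10.878233909606934), 34.69515609741211)
block corner z.04 [[ 0.5741 -0.3435  0.04  ]
 [ 0.56   -0.4043  0.04  ]
 [ 0.4346 -0.3854  0.04  ]
 [ 0.4529 -0.3217  0.04  ]]
```

```bash
python3 -m pendant '[[0.5,-0.01,-0.04,0,0],[0.5,-0.02,-0.08,0,0],[0.5,-0.0265,-0.12,0,0],[0.5,-0.0265,-0.1625,0,0],[0.5,-0.0265,-0.1625,0,0],[0.5,-0.0265,-0.1625,-0.04,0],[0.5,-0.0265,-0.1625,-0.08,0],[0.5,-0.0265,-0.1625,-0.1,0],[0.5,-0.0265,-0.1625,-0.1,0],[0.5,-0.0265,-0.1625,-0.1,0]]'
python3 - <<'E'
from h import *
f=snap("wrist","wrist2"); np.savez("w2.npz",**f); s=observe();print(s["eef_pos"],s["gripper_width"])
P=cloud(f); hsv=cv2.cvtColor(f["frame"],cv2.COLOR_RGB2HSV)
H,S,V=[hsv[:,:,i].astype(int) for i in range(3)]
b=((H>98)&(H<130)&(S>120)&(V>50)&(f["z_map"]>0)&(np.hypot(P[:,:,0]-.467,P[:,:,1]+.353)<.02))
q=P[b]
for z0 in np.arange(.05,.13,.01):
    t=q[(q[:,2]>=z0)&(q[:,2]<z0+.01)]
    if len(t): print(round(z0,3),len(t),t.mean(0).round(4),(t.min(0)).round(3),t.max(0).round(3))
E
```

```text
clock: 8.3
eef_pos: [0.4671, -0.3514, 0.1513]
tool_rot: [0.011, -0.012, 0.708, -0.706]
force: [0.3, 0.2, 0.6]
gripper_width: 0.497
[ 0.46823052 -0.35294749  0.15346368] 0.5006192008510288
0.06 22 [ 0.4721 -0.3535  0.0665] [ 0.471 -0.357  0.063] [ 0.473 -0.35   0.07 ]
0.07 46 [ 0.4717 -0.3538  0.0751] [ 0.47  -0.359  0.07 ] [ 0.473 -0.349  0.08 ]
0.08 48 [ 0.4716 -0.3533  0.0851] [ 0.469 -0.358  0.08 ] [ 0.473 -0.348  0.09 ]
0.09 59 [ 0.4717 -0.3533  0.0949] [ 0.469 -0.358  0.09 ] [ 0.473 -0.348  0.1  ]
0.1 66 [ 0.4717 -0.3534  0.1052] [ 0.469 -0.359  0.1  ] [ 0.473 -0.349  0.11 ]
0.11 48 [ 0.4715 -0.3537  0.1168] [ 0.468 -0.359  0.11 ] [ 0.473 -0.348  0.12 ]
0.12 232 [ 0.4671 -0.3537  0.1229] [ 0.461 -0.359  0.12 ] [ 0.473 -0.348  0.125]
```

View pics/wrist2.png

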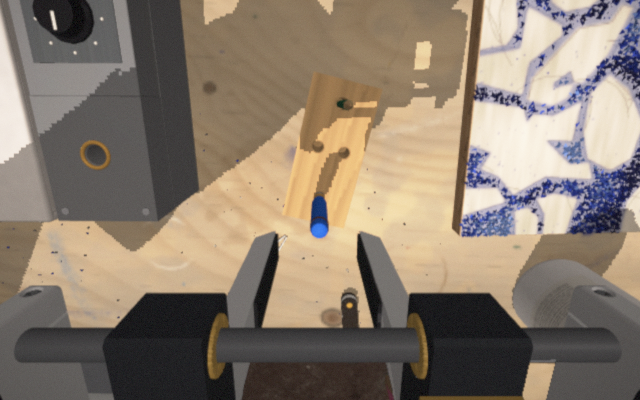

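The stylus stands upright at (319,212), centred between the fingers. I descend and grip.

```bash
python3 -m pendant '[[0.5,0,0,-0.03,0],[0.5,0,0,-0.06,0],[0.5,0,0,-0.082,0],[0.5,0,0,-0.082,0],[0,0,0,-0.082,0],[0,0,0,-0.082,0],[0,0,0,-0.082,0],[0,0,0,-0.082,0],[0,0,0,-0.082,0],[0,0,0,-0.082,0]]'
```

```text
clock: 9.18
eef_pos: [0.4677, -0.354, 0.0716]
tool_rot: [-0.011, 0.01, -0.707, 0.707]
force: [0.9, 1.1, 4.2]
gripper_width: 0.133
```

```bash
python3 -m pendant '[[0,0,0,0,0],[0,0,0,0.015,0],[0,0,0,0.03,0],[0,0,0,0.06,0],[0,0,0,0.1,0],[0,0,0,0.13,0],[0,0,0,0.13,0],[0,0,0,0.13,0]]'
```

```text
clock: 9.85
eef_pos: [0.4682, -0.3553, 0.2031]
tool_rot: [-0.012, 0.009, -0.706, 0.709]
force: [-1.1, 0.6, -0.4]
gripper_width: 0.134
```

```bash
python3 -m pendant '[[0,0,0.03,0.005,0],[0,0.01,0.07,0.005,0],[0,0.02,0.1,0.005,0],[0,0.03,0.13,0.005,0],[0,0.041,0.162,0.005,0],[0,0.041,0.162,0.005,0],[0,0.041,0.162,0,0],[0,0.041,0.162,0,0]]'
python3 - <<'E'
from h import *
print(observe()["eef_pos"]); ims=[]
for n in("scene","side","wrist"):
    f=snap(n); np.savez(f"a_{n}.npz",**f)
    o=f["extrinsics"]; p=np.linalg.inv(o)@[.509,-.192,.13,1]; F=200/np.tan(np.radians(f["vertical_fov"]/2))
    u,v=int(f["cx"]-F*p[0]/p[2]),int(f["cy"]+F*p[1]/p[2]); h=30 if n!="wrist" else 60
    u=min(max(u,h),640-h);v=min(max(v,h),400-h); print(n,u,v,h)
    ims.append(cv2.resize(f["frame"][v-h:v+h,u-h:u+h,::-1],(390,390) if 0 else (266,266),interpolation=cv2.INTER_CUBIC))
cv2.imwrite("pics/tip1.png",cv2.resize(np.hstack(ims),(798,266)))
E
```

```text
clock: 10.52
eef_pos: [0.5065, -0.1915, 0.1977]
tool_rot: [0.009, -0.012, 0.708, -0.706]
force: [-0.6, -0.2, -1.4]
gripper_width: 0.135
[ 0.50650206 -0.1914667   0.19767163]
scene 312 250 30
side 374 165 30
wrist 315 207 60
```

View pics/tip1.png

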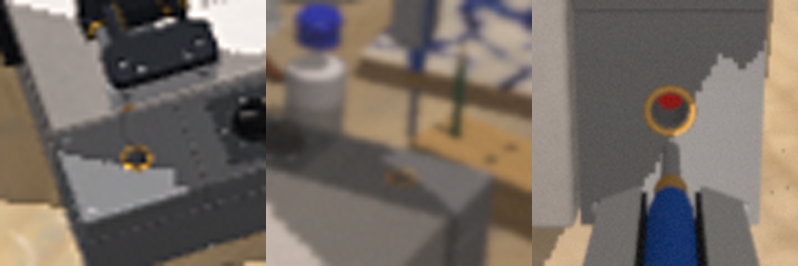

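The wrist crop shows the tip at (138,140) and the ring at (138,111). In the scene crop the tip is about (132,147) and the ring (136,158). In the side crop the tip is (147,136) and the ring (135,179).

Run:
```python
from h import *
D={"scene":((311.8,253.2),(312.7,255.6)),"side":((377.2,165.7),(374.5,175.4)),"wrist":((317.2,210.1),(317.2,197.1))}
A=[];B=[];
for n,(t,r) in D.items():
    f=dict(np.load(f"a_{n}.npz")); R=onz(f,r,.1)[0]
    o,d=rays(f,t); d=d[0]/np.linalg.norm(d[0])
    o=o+[.509-R[0],-.192-R[1],0]   # shift so that all views agree on the ring
    M=np.eye(3)-np.outer(d,d); A.append(M);B.append(M@o)
    print(n,"ring",R.round(4),"tip-ring at z.13",(onz(f,t,.13)[0]-R).round(4),"at .133",(onz(f,t,.133)[0]-R).round(4))
x=np.linalg.solve(sum(A),sum(B));print("tip",x,x-[.509,-.192,0],[np.linalg.norm(m@x-b).round(4) for m,b in zip(A,B)])
```

```text
scene ring [ 0.5085 -0.1921  0.1   ] tip-ring at z.13 [-0.0045 -0.0089  0.03  ] at .133 [-0.0049 -0.0107  0.033 ]
side ring [ 0.5042 -0.1892  0.1   ] tip-ring at z.13 [-0.0036 -0.0058  0.03  ] at .133 [-0.0059 -0.0007  0.033 ]
wrist ring [ 0.5086 -0.1937  0.1   ] tip-ring at z.13 [-0.0021 -0.0001  0.03  ] at .133 [-0.001  -0.0001  0.033 ]
tip [ 0.50549364 -0.19609406  0.1282564 ] [-0.00350636 -0.00409406  0.1282564 ] [np.float64(0.0032), np.float64(0.0024), np.float64(0.0041)]
```

```bash
python3 -m pendant '[[0,0.0025,0,-0.01,0],[0,0.0025,0,-0.02,0],[0,0.0025,0,-0.022,0],[0,0.0025,0,-0.022,0]]'
python3 - <<'E'
from h import *
print(observe()["eef_pos"]); ims=[]
for n in("scene","side","wrist"):
    f=snap(n); np.savez(f"b_{n}.npz",**f)
    u,v,h={"scene":(312,250,20),"side":(375,170,20),"wrist":(317,195,35)}[n]
    ims.append(cv2.resize(f["frame"][v-h:v+h,u-h:u+h,::-1],(266,266),interpolation=cv2.INTER_CUBIC))
cv2.imwrite("pics/tip2.png",np.hstack(ims))
E
```

```text
clock: 11.0
eef_pos: [0.5093, -0.1917, 0.1764]
tool_rot: [0.009, -0.011, 0.708, -0.706]
force: [0.1, 0.3, -0.7]
gripper_width: 0.134
[ 0.50928623 -0.19170741  0.17643309]
```

View pics/tip2.png

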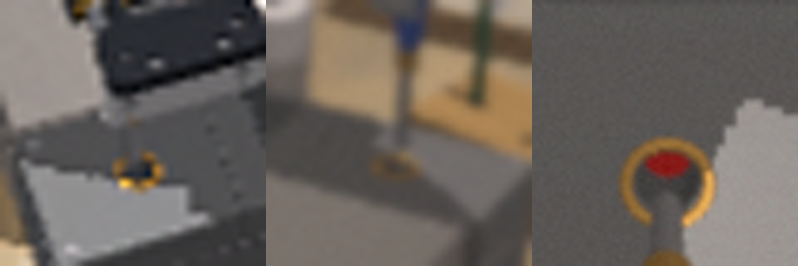

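Run:
```python
from h import *
D={"scene":((292+128/6.65,230+155/6.65),(292+137/6.65,230+170/6.65)),"side":((355+136/6.65,150+145/6.65),(355+131/6.65,150+167/6.65)),"wrist":((282+134.5/3.8,160+195/3.8),(282+136/3.8,160+182/3.8))}
for n,(t,r) in D.items():
    f=dict(np.load(f"b_{n}.npz")); R=onz(f,r,.1)[0]
    print(n,"ring",R.round(4),"tip-ring",[(onz(f,t,z)[0]-R)[:2].round(4).tolist() for z in(.105,.109,.112)])
```

```text
scene ring [ 0.5082 -0.1919  0.1   ] tip-ring [[-0.0024, 0.0061], [-0.0029, 0.0037], [-0.0034, 0.0019]]
side ring [ 0.5045 -0.1911  0.1   ] tip-ring [[0.0031, -0.0105], [0.0001, -0.0039], [-0.0021, 0.0011]]
wrist ring [ 0.509  -0.1937  0.1   ] tip-ring [[-0.0013, 0.0003], [0.0, 0.0003], [0.0011, 0.0004]]
```

```bash
python3 -m pendant '[[0,0.0005,0,-0.003,0],[0,0.0005,0,-0.006,0],[0,0.0005,0,-0.009,0],[0,0.0005,0,-0.011,0],[0,0.0005,0,-0.012,0],[0,0.0005,0,-0.012,0]]'
```

```text
clock: 11.65
eef_pos: [0.5108, -0.1918, 0.166]
tool_rot: [0.01, -0.011, 0.707, -0.707]
force: [0.9, 0.1, -1.3]
gripper_width: 0.132
```

```bash
python3 -m pendant '[[0,0,0,-0.003,0],[0,0,0,-0.006,0],[0,0,0,-0.009,0],[0,0,0,-0.012,0],[0,0,0,-0.012,0],[0,0,0,-0.012,0]]'
```

```text
clock: 12.15
eef_pos: [0.5108, -0.1918, 0.154]
tool_rot: [0.01, -0.011, 0.707, -0.707]
force: [-0.2, -0.4, -0.3]
gripper_width: 0.135
```

```bash
python3 -m pendant '[[0,0,0,-0.002,0],[0,0,0,-0.004,0],[0,0,0,-0.006,0],[0,0,0,-0.007,0],[0,0,0,-0.007,0]]'; python3 -m pendant '[[0,0,0,-0.001,0],[0,0,0,-0.002,0],[0,0,0,-0.002,0]]'
```

```text
clock: 12.57
eef_pos: [0.5108, -0.1918, 0.147]
tool_rot: [0.01, -0.011, 0.707, -0.707]
force: [0.2, -0.8, -0.2]
gripper_width: 0.136
clock: 12.82
eef_pos: [0.5113, -0.1921, 0.1457]
tool_rot: [-0.011, 0.01, -0.707, 0.707]
force: [-1.0, 0.5, 1.1]
gripper_width: 0.138
```

```bash
python3 -m pendant '[[0,0,0,-0.001,0],[0,0,0,-0.002,0],[0,0,0,-0.002,0]]';python3 -m pendant '[[0,0,0,-0.001,0],[0,0,0,-0.001,0],[0,0,0,-0.001,0]]'
```

```text
clock: 13.07
eef_pos: [0.5113, -0.1921, 0.1438]
tool_rot: [-0.011, 0.01, -0.707, 0.707]
force: [-0.4, 0.5, 2.6]
gripper_width: 0.136
clock: 13.32
eef_pos: [0.5113, -0.1921, 0.1427]
tool_rot: [-0.011, 0.01, -0.707, 0.707]
force: [-1.3, 1.1, 3.4]
gripper_width: 0.134
```

Contact came at about 0.1453 with the spring force expected, so I keep pressing towards the hard stop.

```bash
python3 -m pendant '[[0,0,0,-0.001,0],[0,0,0,-0.002,0],[0,0,0,-0.002,0]]';python3 -m pendant '[[0,0,0,-0.001,0],[0,0,0,-0.001,0],[0,0,0,-0.001,0]]'
```

```text
clock: 13.57
eef_pos: [0.5113, -0.1921, 0.1406]
tool_rot: [-0.011, 0.01, -0.707, 0.707]
force: [-0.7, -0.2, 5.3]
gripper_width: 0.136
clock: 13.82
eef_pos: [0.5114, -0.1921, 0.1403]
tool_rot: [-0.011, 0.01, -0.707, 0.707]
force: [-1.6, 0.7, 7.1]
gripper_width: 0.132
```

```bash
python3 -m pendant '[[0,0,0,-0.001,0],[0,0,0,-0.001,0],[0,0,0,-0.001,0]]'
```

```text
clock: 14.07
eef_pos: [0.5115, -0.1922, 0.1401]
tool_rot: [-0.011, 0.01, -0.707, 0.707]
force: [-2.6, 1.1, 10.4]
gripper_width: 0.134
```

```bash
python3 -m pendant '[[0,0,0,-0.0005,0],[0,0,0,-0.0005,0],[0,0,0,-0.0005,0],[0,0,0,-0.0005,0],[0,0,0,-0.0005,0],[0,0,0,-0.0005,0]]'
python3 - <<'E'
from h import *
a=snap("wrist"); s=snap("scene"); print(observe()["force"],observe()["eef_pos"])
Q=cloud(s).reshape(-1,3);Q=Q[s["z_map"].ravel()>0];L=np.c_[(Q[:,:2]-[.5533,-.0303])@np.array([[1,-.03],[.03,1]]),Q[:,2]]
print("lid z by x",[float(np.median(t[:,2]).round(4)) for x in(-.08,-.04,0,.04,.08) for t in[L[(abs(L[:,1]-.05)<.05)&(abs(L[:,0]-x)<.015)&(L[:,2]<.13)&(L[:,2]>.05)]] if len(t)])
cv2.imwrite("pics/end.png",np.hstack([cv2.resize(a["frame"],(480,300)),cv2.resize(s["frame"][140:340,220:420],(300,300))])[:,:,::-1])
E
```

```text
clock: 14.57
eef_pos: [0.5116, -0.1922, 0.1401]
tool_rot: [-0.011, 0.01, -0.707, 0.707]
force: [-2.4, 1.2, 12.3]
gripper_width: 0.135
[-3.42770808  2.27612512 13.15486886] [ 0.51164191 -0.19220903  0.14004424]
lid z by x [0.1058, 0.1057, 0.1058, 0.1056]
```

View pics/end.png

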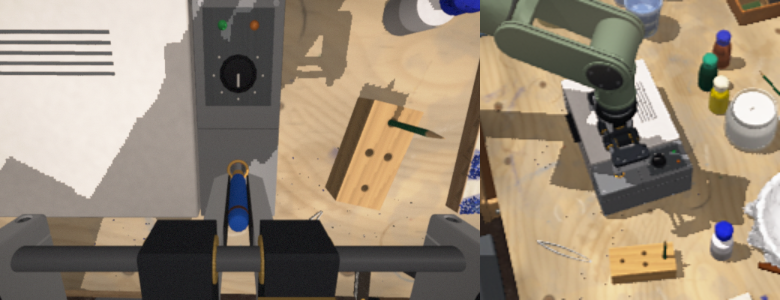

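The stylus stands in the brass ring at (237,170), the lid is flat and the bottles are where they were. Force is steady at about 13 N against the hard stop, so I hand in.

```bash
python3 -c "
from rig import *
print(finish_job())"
```

```text
the job is handed in; nothing more can be done
None
```

I lowered the lid slowly until it was fully shut. I then took the stylus from the block, reached its tip straight down through the brass ring, and pushed the lamp button in to its stop. The job was handed in at about 14.6 s with the stylus still gripped and holding the button down.

**Last checks**
- **Lid:** in the scene camera the top is level at 0.1056–0.1058 m, against 0.105 m when shut. While closing it I felt a hard stop at 0.105 m.
- **Button:** contact came at about TCP z 0.1455 m, and the force followed the spring to 5.3 N at 0.1406 m. It then rose to about 13 N while the tip moved only another 0.5 mm, so the button is at its hard stop.
- **Bystanders:** the bottles and tub seen in the last pictures look undisturbed. I did not check the jar or tape separately, but the arm's path stayed well away from them.

**Disagreements**
- **Tip over the hole:** before insertion the fixed cameras put the tip up to about 10 mm from the hole, where it was only a few blurred pixels. I relied on the wrist view, which put it within about 1 mm, and the tip went in without any side force.
- **Lamps:** I saw no lamp glow in the pictures, so "all the way in" rests on the force and travel readings.

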